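# Clear a ratchet clamping fixture and set it for the next bracket

## Task

Change the clamping fixture over to the next, longer bracket. Loosen the jaw's clamp knob, lift the ratchet pawl and hold it clear until the drum has run fully back and the jaw is wide open, then let the pawl drop into the teeth. Move every finished bracket from the fixture to the outgoing tray, set down on its floor lengthwise between the green dividers; then wind the hand lever up until it stands upright, held there by the pawl, and tighten the clamp knob fully. Leave the bin, spanner and can where they are.

Things in the scene. Friction and masses are not known exactly. Their poses are not given: they have to be found in the camera images.
- fixture: clamping fixture on the bench: dark steel plate 300 x 460 x 20 mm. Origin: centre of its underside; x along the drum axis, y from drum to fixed jaw. In mm here: fixed jaw y 196-228, 75 high; nests for brackets at x = -90, -30, 30, 90, y = 130; moving jaw (270 wide in x, 50 thick, top 74 high) slides along y, driven by the drum's pinion; hand lever at x = -105; ratchet wheel x 45-63.
- drum_axis (a point): point on the drum's axis (fixture x = 0, y = -140, z = 80 mm); the axis is parallel to the fixture's x. Drum = blue spring can, pinion, toothed ratchet wheel (102 mm dia.) and hand lever in one piece.
- drum (a joint): drum angle, rad: 0 = lever upright; + = lever leans to fixture -y, jaw closing (28 mm per rad); - = lever leans to +y, jaw opening. Starts 0.94 (closed). A damped spring (0.5 N m) turns it back to the open stop at -0.60 in about 4 s when the pawl is clear. Pawl holds at teeth 0.314 apart, one at 0. Winding to + the pawl clicks over: go 0.07 to 0.25 past a tooth, let go, and it settles on it.
- pawl (a joint): lift of the pawl, rad: 0 = fully down in the teeth; + = nose lifted, at most 0.8. The nose is clear of the teeth above about 0.13. Lifting takes about 6 N at its knob; let go, it falls back by its own weight.
- pawl_pivot (a point): the pawl's pivot (fixture x = 54, y = -65, z = 142 mm), axis parallel to the fixture's x. The pawl is a straight steel bar from here towards the fixture's -y, over the top of the ratchet wheel.
- pawl_grip (a point): centre of the pawl's black finger knob, an upright cylinder 22 mm dia. and 32 mm high on the pawl's free end; with the pawl down it lies 103 mm to the fixture's -y of the pivot and 30 mm above it, and it swings up about the pivot.
- lever_grip (a point): centre of the hand lever's black grip, a cylinder 24 mm dia., from 85 to 143 mm from the drum axis along the lever (this point: 114 mm), at fixture x = -105 mm; swings in the fixture's y-z plane. Winding takes about 10 N here.
- clamp_knob (a joint): turn of the clamp knob that locks the moving jaw, rad: 0 = fully tight, grows anticlockwise seen from above to its stop at 1.6; the jaw is free above about 1.1. Starts 0 to 0.15. While tight, the jaw and drum stay put even with the pawl lifted. Turning takes about 0.2 N m; it stays where it is left.
- knob_grip (a point): middle of the clamp knob's black cross-bar, on the knob's axis, on top of the moving jaw (travels with it): bar 64 mm long along this point's own y, 14 mm thick along its x, 26 mm high; its middle is 31 mm above the jaw's top. At 0 the bar lies along the fixture's y.
- bracket_a: finished step-mount bracket, black casting 129 mm long, 0.35 kg: two round bosses (32 mm dia., 50 high, 97 apart) joined by a straight web 16 mm thick, 65 long, 32 high at half height; top and bottom alike. Pinch the web at mid-length. Origin: centre; x along its length, z along the bosses. Starts on the fixture plate along the fixture's y, low lugs (14 mm) beside its bosses. May be absent.
- bracket_b: finished step-mount bracket, black casting 129 mm long, 0.35 kg: two round bosses (32 mm dia., 50 high, 97 apart) joined by a straight web 16 mm thick, 65 long, 32 high at half height; top and bottom alike. Pinch the web at mid-length. Origin: centre; x along its length, z along the bosses. Starts on the fixture plate along the fixture's y, low lugs (14 mm) beside its bosses. May be absent.
- bracket_c: finished step-mount bracket, black casting 129 mm long, 0.35 kg: two round bosses (32 mm dia., 50 high, 97 apart) joined by a straight web 16 mm thick, 65 long, 32 high at half height; top and bottom alike. Pinch the web at mid-length. Origin: centre; x along its length, z along the bosses. Starts on the fixture plate along the fixture's y, low lugs (14 mm) beside its bosses. May be absent.
- bracket_d: finished step-mount bracket, black casting 129 mm long, 0.35 kg: two round bosses (32 mm dia., 50 high, 97 apart) joined by a straight web 16 mm thick, 65 long, 32 high at half height; top and bottom alike. Pinch the web at mid-length. Origin: centre; x along its length, z along the bosses. Starts on the fixture plate along the fixture's y, low lugs (14 mm) beside its bosses. May be absent.
- tray: outgoing tray, fixed to the bench left or right of the fixture: blue steel, 244 (x) x 170 (y) x 32 mm, walls and floor 4 mm; two green dividers (5 mm thick, tops 26 mm up) at x = -39.5 and 39.5 mm run along y: three compartments 73 to 76 mm wide, 162 mm long, centred at x = -80, 0, 80 mm. Origin: centre of the underside.
- parts_bin: bystander: empty blue plastic parts bin without dividers, 200 x 130 x 80 mm, on the other side of the fixture. Origin: centre of the underside.
- spanner: bystander: a steel spanner lying beyond the fixture. Origin under its middle.
- grease_can: bystander: a small round can, 60 mm dia., 110 mm high, standing beyond the fixture. Origin: centre of the underside.
Things that resemble listed ones, but are neither listed nor needed, are in the scene too. What is shaped like the bracket_d but purple is not meant.

How it is judged:
By the outcome, as a careful person would: the job done as asked, in the order asked, and still so for the second after the job is handed in, with the robot touching nothing.
Of bracket_a, bracket_b, bracket_c, bracket_d only 2 to 3 are there at a start; the rules pass over those that are not, and their reading is None.
At some moment in a run one of bracket_a, bracket_b, bracket_c, bracket_d may be knocked a few centimetres aside while the robot is not near it.
Once in a run the grip may slacken for a moment while it holds something.
It also fails if it takes over 210 s, if anything falls off the work surface, if the arm or the gripper's body presses on something with over 40 N, if the wrist force passes 120 N, or if a joint passes its speed limit or range.

## Robot

A 7-joint arm with a two-finger parallel gripper is mounted at the origin on the work surface. World frame = base frame: x ahead of the robot, y to its left, z up, the work surface at z = 0. Lengths are in mm, angles in rad, forces in N, time in s.
With the tool pointing down it reaches from about 400 to 900 mm from the base axis. Payload 5.5 kg.
Tool frame: the origin (TCP) lies at the very end of the fingers, on their centre line; the grasp point (between the pads) lies 19 mm behind it (robot.pinch_z is the distance from the TCP to the grasp point, in mm); z points along the fingers, y is the line along which they close (so a half turn about z gives the same grasp; the last joint's range is limited). The gripper opens to 85 mm and grips with 20 to 120 N. Pads are 22 mm wide; open, the fingers measure 114 mm over their backs; the gripper's body (76 mm by 85 mm) begins 54 mm behind the grasp point. The pads swing forward as they close: fully open they stand 13 mm farther back than shut.
Start: joints at [1.46, 0.501, -0.427, 1.55, 0.221, 1.138, -0.21], TCP at [237.384, -605.102, 231.31] pointing down, gripper open.
Joint ranges: [-2.88, 2.88], [-0.31, 2.03], [-1.54, 1.56], [0.2, 2.42], [-1.41, 4.55], [0.19, 2.02], [-2.57, 2.57]. Speed limits (rad/s): [2.57, 2.57, 3.14, 3.14, 3.14, 3.14, 3.14].

## Interface

Orientations are given as a unit quaternion [w, x, y, z].
In Python, from rig import robot gives the robot as it stands. The module is installed in compiled form; this text tells all that it offers.
- The arm moves only by the shell command python3 -m inch 'ROWS'. ROWS is a JSON object of lists of equal length, an entry for each row: "linear": the shift along the tool's x, y, z in mm, a list of three; "spin": the turn about the tool's z in degrees; "jaw": the gripper command: -1 is fully open, 1 is shut, values between are in proportion. A call has 1 to 10 rows; each row is the pose to reach, as a shift and turn from the pose commanded when the call began, along the tool's axes at that moment; what a row does not reach only later rows make up. A row lasts 1/8 s, in which the tool goes at most 62.5 mm and 10.7 degrees, less where a joint would pass 70% of its speed; a pose out of reach is approached as far as the arm can. A call with a gripper value outside its range is refused whole. The fingers move at their own pace and stop on an object; the grip force is fixed at half the most. Time passes only in rows, so rows that repeat a pose let the fingers close. It gives the time, the measured TCP pose, the force, the opening and the grip force at its end, in the units of the state.
- robot.get_obs(): the state, without advancing time (a new reading comes with each control period).
- robot.get_image(name): name is "side" or "top"; returns a dict with "img" (480x640x3 uint8, red, green, blue), "mtx" (3x3 intrinsics, pixels), "xyz" and "attitude" of the camera in the world. Camera axes: x right, y up, looking along -z (the intrinsics and any distortion apply to the point x, -y, -z); pixel columns grow to the right and rows downward; lengths in mm; the calibration is good to about 2 mm. A picture is of the moment at which its call begins. There is no depth.
- robot.hand_in(): hands the job in; it is judged then, once.
The state is a dict: "clock": time; "qpos": joint angles; "joint_velocities": joint speeds; "effort": joint torques, N m; "tool_pos": TCP position; "tcp_rot": TCP orientation; "force": force on the tool from outside, world axes, zero at the start; "wrist_torque": the same for the moment, N m; "width": finger opening in mm; "grip_force": force on a finger pad.
Only numpy, scipy, OpenCV 4.12 (cv2) and the standard library are available. Lean on these libraries where they do the work, as an engineer would, in place of code of your own. Each camera call takes 0.05 s, during which the arm holds its last target. There are 200 camera calls.

## Working session

There is one attempt and no reset: what is moved stays moved. The work goes in short steps, Python scripts to look and compute and a shell command to move; the robot and the scene stay as the last step left them, time stands still between calls to the robot, and variables do not carry over. Pictures are saved under pics/ and viewed, at most 14 in all, crops included, and the job is handed in when it is done.

```bash
mkdir -p pics; cat > h.py <<'E'
import numpy as np, cv2
from rig import robot
from scipy.spatial.transform import Rotation as R
def q(a): return R.from_quat([a[1],a[2],a[3],a[0]])
def cam(n):
    d=robot.get_image(n); return d
def save(d,f): cv2.imwrite('pics/'+f,cv2.cvtColor(np.ascontiguousarray(d['img']),cv2.COLOR_RGB2BGR))
def att(d):
    a=np.array(d['attitude'],float)
    return a if a.shape==(3,3) else q(a).as_matrix()
def ray(d,u,v):
    K=np.array(d['mtx']); p=np.linalg.inv(K)@[u,v,1]
    r=att(d)@[p[0],-p[1],-p[2]]
    return np.array(d['xyz'],float),r/np.linalg.norm(r)
def onz(d,u,v,z):
    o,r=ray(d,u,v); return o+r*(z-o[2])/r[2]
def proj(d,P):
    c=att(d).T@(np.array(P,float)-d['xyz']); K=np.array(d['mtx'])
    p=K@[c[0],-c[1],-c[2]]; return p[:2]/p[2]
E
python3 - <<'E'
from h import *
for n in('side','top'):
    d=cam(n); save(d,n+'0.png'); print({k:np.round(d[k],3).tolist() if k!='img' else 0 for k in d})
print({k:np.round(v,3).tolist() for k,v in robot.get_obs().items()})
E
```

```text
{'img': 0, 'mtx': [[547.088, 0.0, 325.723], [0.0, 547.088, 240.126], [0.0, 0.0, 1.0]], 'xyz': [408.931, -762.752, 1067.979], 'attitude': [0.931, 0.338, -0.043, -0.127]}
{'img': 0, 'mtx': [[613.711, 0.0, 318.122], [0.0, 613.711, 241.782], [0.0, 0.0, 1.0]], 'xyz': [434.656, -28.679, 1285.731], 'attitude': [0.71, 0.049, -0.05, -0.7]}
{'clock': 0.1, 'qpos': [1.46, 0.502, -0.427, 1.551, 0.221, 1.138, -0.21], 'joint_velocities': [0.001, -0.002, 0.001, -0.003, -0.0, 0.002, -0.0], 'effort': [-0.011, -57.081, -5.839, -28.175, 0.01, 0.006, -0.0], 'tool_pos': [237.117, -604.516, 230.341], 'tcp_rot': [-0.001, 0.983, 0.186, -0.0], 'force': [0.323, -0.02, 0.177], 'wrist_torque': [-0.016, 0.037, 0.015], 'grip_force': 0.0, 'width': 85.702}
```

View pics/top0.png

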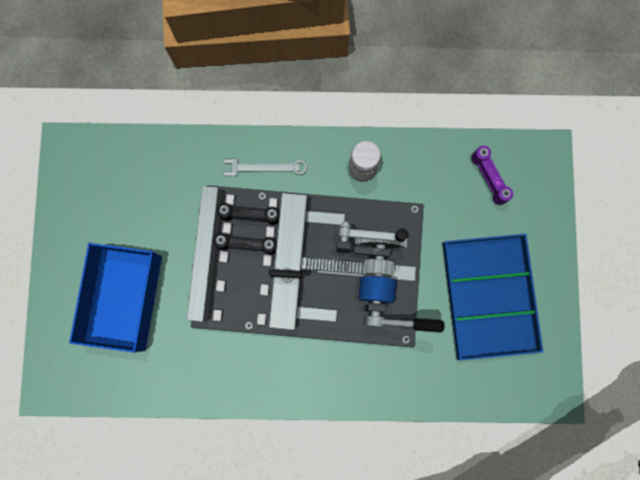

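View pics/side0.png

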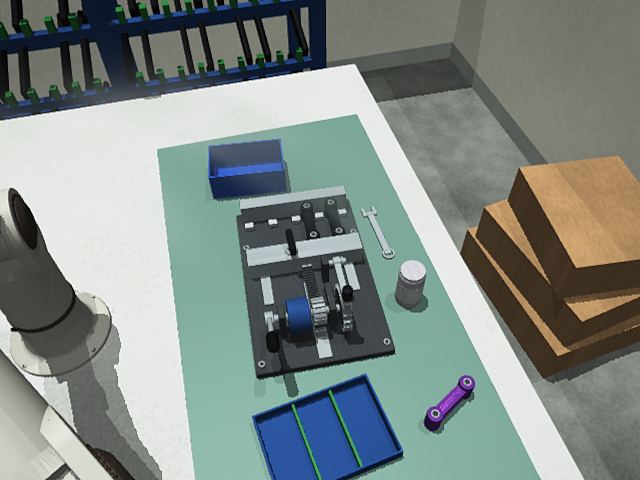

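The top view shows the fixture at columns 191–424, rows 186–347. Two brackets sit at nests x=30 (row 243) and x=90 (row 213), and the tray is on the right at (492,297). The knob bar is at (287,272), the lever grip at (428,324) and the pawl knob at (402,235). The purple part is the decoy.

```bash
cat > m.py <<'E'
from h import *
d=cam('top'); im=np.ascontiguousarray(d['img']); hsv=cv2.cvtColor(im,cv2.COLOR_RGB2HSV)
print('green',hsv[380,300],'plate',hsv[330,260],'tray',hsv[280,470])
mat=cv2.inRange(hsv,(65,40,60),(95,140,200)); ob=cv2.bitwise_not(mat)
def line(p0,p1,z,name):
    # walk along edge p0->p1 (px), find strongest edge across the normal, fit on plane z
    g=cv2.GaussianBlur(im,(3,3),0).astype(float); p0,p1=np.array(p0,float),np.array(p1,float)
    t=(p1-p0)/np.linalg.norm(p1-p0); n=np.array([-t[1],t[0]]); P=[]
    s=np.arange(-6,6.01,.25)
    for a in np.linspace(.08,.92,50):
        c=p0+a*(p1-p0); xy=c+s[:,None]*n
        v=cv2.remap(im,xy[None,:,0].astype(np.float32),xy[None,:,1].astype(np.float32),cv2.INTER_LINEAR)[0].astype(float)
        e=np.abs(v[4:]-v[:-4]).sum(1); k=e.argmax(); w=e[max(0,k-4):k+5]; kk=(w*np.arange(max(0,k-4),k-0+5)[:len(w)]).sum()/w.sum()
        P.append(onz(d,*(c+(s[2]+kk*.25)*n),z)[:2])
    P=np.array(P,np.float32)
    vx,vy,x,y=cv2.fitLine(P,cv2.DIST_HUBER,0,.01,.01).ravel()
    r=np.abs((P-[x,y])@[-vy,vx]); print(name,np.round([vx,vy,x,y],3),'ang',np.degrees(np.arctan2(vy,vx)).round(2),'med res',np.median(r).round(2))
    return np.array([x,y]),np.array([vx,vy])
def inter(a,b):
    k=np.linalg.solve(np.array([a[1],-b[1]]).T,b[0]-a[0]); return a[0]+k[0]*a[1]
top=line((225,188),(424,205),20,'f +x'); bot=line((191,328),(414,347),20,'f -x'); rt=line((424,205),(414,347),20,'f -y')
A,B=inter(top,rt),inter(bot,rt); print('corners',A,B,np.linalg.norm(A-B))
t=[((444,241),(526,235)),((526,235),(542,352)),((542,352),(459,359)),((459,359),(444,241))]
L=[line(*e,32,'t') for e in t]; C=[inter(L[i],L[i-1]) for i in range(4)]
print(np.round(C,1),'tray c',np.mean(C,0),[np.linalg.norm(C[i]-C[i-1]).round(1) for i in range(4)])
for nm,p,z in [('knob',(287,272),105),('b1a',(224,210),70),('b1b',(272,214),70),('b2a',(221,240),70),('b2b',(270,245),70),('pawlk',(402,235),190)]: print(nm,np.round(onz(d,*p,z),1))
cv2.imwrite('pics/crop.png',cv2.cvtColor(cv2.resize(im[180:365,180:445],None,fx=3,fy=3,interpolation=2),cv2.COLOR_RGB2BGR))
E
python3 m.py
```

```text
green [ 79  59 182] plate [100  27  85] tray [ 82 194 101]
f +x [ 7.10000e-02  9.97000e-01  7.12105e+02 -5.32770e+01] ang 85.92 med res 0.4
f -x [7.20000e-02 9.97000e-01 4.17173e+02 2.02890e+01] ang 85.87 med res 0.3
f -y [ 9.97000e-01 -7.20000e-02  5.79050e+02 -2.39392e+02] ang -4.14 med res 0.33
corners [ 698.21454 -248.01093] [ 399.34143 -226.39401] 299.65384
t [ 1.07000e-01 -9.94000e-01  6.22039e+02 -3.50070e+02] ang -83.85 med res 0.3
t [ 9.94000e-01  1.07000e-01  5.12032e+02 -4.68030e+02] ang 6.15 med res 0.5
t [ 1.15000e-01 -9.93000e-01  3.87534e+02 -4.02470e+02] ang -83.38 med res 0.68
t [ 9.94000e-01  1.10000e-01  5.05906e+02 -2.94109e+02] ang 6.33 med res 0.35
[[ 614.7 -282. ]
 [ 633.3 -455. ]
 [ 396.6 -480.5]
 [ 376.6 -308.5]] tray c [ 505.31403 -381.47958] [np.float32(239.5), np.float32(173.9), np.float32(238.1), np.float32(173.2)]
knob [541.4  31.5 105. ]
b1a [668.  162.9  70. ]
b1b [661.2  66.   70. ]
b2a [606.9 166.7  70. ]
b2b [598.2  68.5  70. ]
pawlk [ 603.7 -179.   190. ]
```

View pics/crop.png

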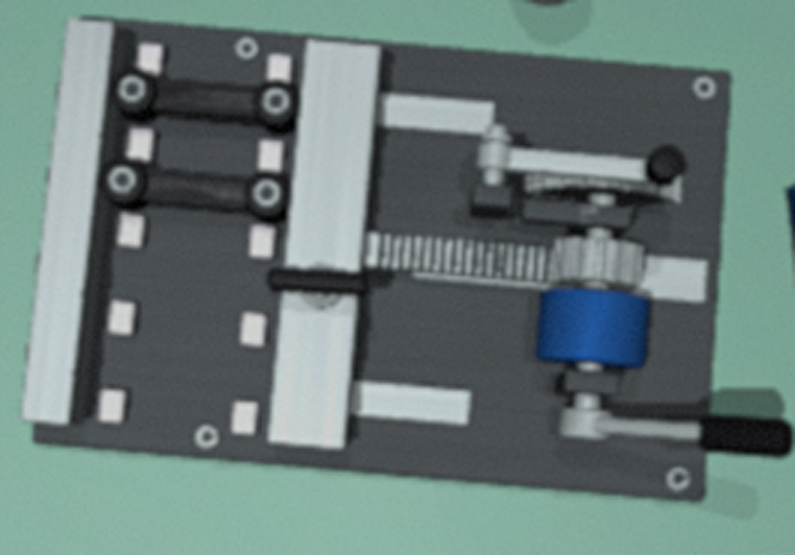

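```bash
cat >> h.py <<'E'
FO=np.array([565.3,-7.8]); FY=-4.12
def fx(x,y,z):
    c,s=np.cos(np.radians(FY)),np.sin(np.radians(FY)); return np.array([FO[0]+c*x-s*y,FO[1]+s*x+c*y,z])
def go(P,yang):
    """print shift/spin for TCP to reach world P with tool y at azimuth yang deg (mod 180)"""
    o=robot.get_obs(); Rm=q(o['tcp_rot']).as_matrix(); P=np.array(P,float)
    a=np.degrees(np.arctan2(Rm[1,1],Rm[0,1])); s=-((yang-a+90)%180-90)
    print('linear',np.round(Rm.T@(P-o['tool_pos']),1),'spin',round(s,1),'| now y-az',round(a,1),'tcp',np.round(o['tool_pos'],1),'q',np.round(o['qpos'],2),'tilt z',np.round(Rm[:,2],3))
def st():
    o=robot.get_obs(); print({k:np.round(o[k],2).tolist() for k in ('clock','tool_pos','force','width','grip_force','qpos')})
E
python3 - <<'E'
from h import *
T,S=cam('top'),cam('side')
g=lambda th,r=114: fx(-105,-140-r*np.sin(th),80+r*np.cos(th))
for n,P in dict(knob=fx(-29,38.5,118),lever=g(.94),pawl=fx(54,-168,188),bossC=fx(90,178.5,70),fjaw=fx(0,212,75)).items():
    print(n,np.round(P,1),'top',proj(T,P).round(1),'side',proj(S,P).round(1))
im=np.ascontiguousarray(T['img']); h=cv2.cvtColor(im,cv2.COLOR_RGB2HSV)
m=cv2.inRange(h,(50,120,60),(78,255,255)); m[:, :440]=0;m[:,550:]=0
n,l,s,c=cv2.connectedComponentsWithStats(m)
for i in range(1,n):
    if s[i,4]>40:
        x,y,w,hh,_=s[i]; print('div',s[i],onz(T,*c[i],26).round(1), onz(T,x,c[i][1]+0,26).round(1))
        ys,xs=np.nonzero(l==i); P=np.array([onz(T,a,b,26)[:2] for a,b in zip(xs,ys)],np.float32); print(cv2.fitLine(P,2,0,.01,.01).ravel())
go([*fx(-29,38.5,0)[:2],250],FY)
E
```

```text
knob [539.1  32.7 118. ] top [286.  272.5] side [290.6 237.8]
lever [ 443.9 -231.7  147.2] top [427.9 324.8] side [272.3 340.4]
pawl [ 607.1 -179.2  188. ] top [402.  233.3] side [346.9 287.3]
bossC [667.9 163.8  70. ] top [223.6 210. ] side [329.6 201.3]
fjaw [580.5 203.7  75. ] top [201.6 252.5] side [292.2 195.7]
div [452 272  77  10 185] [ 544.9 -382.9   26. ] [ 543.7 -304.    26. ]
[ 1.0935680e-01 -9.9400258e-01  5.4486737e+02 -3.8290192e+02]
div [457 310  78  10 167] [ 467.1 -392.7   26. ] [ 466.  -312.9   26. ]
[ 1.0915642e-01 -9.9402457e-01  4.6712277e+02 -3.9275970e+02]
linear [ 513.9 -483.3  -18.7] spin -64.5 | now y-az -68.6 tcp [ 237.2 -604.8  230.8] q [ 1.46  0.5  -0.43  1.55  0.22  1.14 -0.21] tilt z [-0.     0.001 -1.   ]
```

```bash
python3 -m inch '{"linear":[[514,-483,-20],[514,-483,-20],[514,-483,-20],[514,-483,-20],[514,-483,-20],[514,-483,-20],[514,-483,-20],[514,-483,-20],[514,-483,-20],[514,-483,-20]],"spin":[-64.5,-64.5,-64.5,-64.5,-64.5,-64.5,-64.5,-64.5,-64.5,-64.5],"jaw":[-0.2,-0.2,-0.2,-0.2,-0.2,-0.2,-0.2,-0.2,-0.2,-0.2]}'
python3 -c "
from h import *
go([*fx(-29,38.5,0)[:2],150],FY-2)"
```

```text
clock: 1.5
tool_pos: [505.6, -39.2, 249.4]
tcp_rot: [0.001, 0.732, 0.681, -0.0]
force: [1.5, 0.1, -0.5]
width: 51.2
grip_force: 0.0
linear [74.2 28.2 99.3] spin 2.0 | now y-az -4.1 tcp [505.6 -39.2 249.4] q [ 0.81  0.32 -0.94  1.87  0.29  1.09 -0.31] tilt z [ 0.001 -0.001 -1.   ]
```

```bash
python3 -m inch '{"linear":[[74,28,60],[74,28,100],[74,28,100],[74,28,100]],"spin":[-2,-2,-2,-2],"jaw":[-0.2,-0.2,-0.2,-0.2]}'
python3 -c "
from h import *
S=cam('side');im=S['img'][150:350,220:420];cv2.imwrite('pics/k1.png',cv2.cvtColor(cv2.resize(im,None,fx=3,fy=3),4))
go([*fx(-29,38.5,0)[:2],86],FY+2)"
```

```text
clock: 2.0
tool_pos: [538.2, 31.0, 149.3]
tcp_rot: [-0.0, 0.72, 0.694, -0.0]
force: [-0.3, -0.3, -0.2]
width: 51.2
grip_force: 0.0
linear [ 2.4 -0.  64.2] spin -0.0 | now y-az -2.1 tcp [539.   30.4 150.2] q [ 0.57  0.51 -0.86  1.89  0.47  0.95 -0.55] tilt z [ 0.002 -0.001 -1.   ]
```

View pics/k1.png

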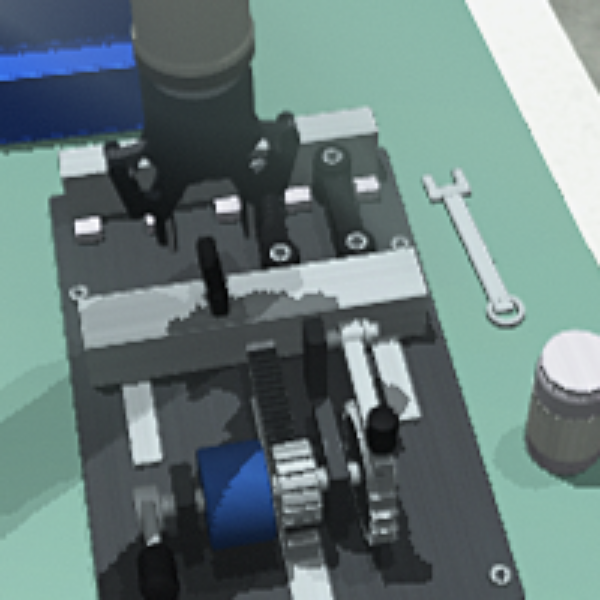

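The open fingers hang straddling the knob bar (crop ~(212,275)), so I'll descend and grip.

```bash
python3 -m inch '{"linear":[[2,0,50],[2,0,64],[2,0,64],[2,0,64],[2,0,64],[2,0,64],[2,0,64],[2,0,64]],"spin":[0,0,0,0,0,0,0,0],"jaw":[-0.2,-0.2,-0.2,1,1,1,1,1]}'
```

```text
clock: 3.05
tool_pos: [538.3, 33.2, 86.7]
tcp_rot: [0.001, 0.72, 0.694, -0.0]
force: [-4.2, -1.2, 9.2]
width: 13.7
grip_force: 58.5
```

```bash
python3 -m inch '{"linear":[[0,0,0],[0,0,0],[0,0,0],[0,0,0],[0,0,0],[0,0,0],[0,0,0],[0,0,0],[0,0,0],[0,0,0]],"spin":[-10,-20,-30,-40,-50,-60,-70,-80,-87,-87],"jaw":[1,1,1,1,1,1,1,1,1,1]}'; python3 -c "
from h import *
st(); go([0,0,0],86)"
```

```text
clock: 4.3
tool_pos: [538.2, 33.1, 86.7]
tcp_rot: [0.0, 0.044, 0.999, -0.001]
force: [-5.5, -1.8, 11.2]
width: 13.7
grip_force: 59.3
{'clock': 4.3, 'tool_pos': [538.2, 33.14, 86.7], 'force': [-5.5, -1.83, 11.22], 'width': 13.74, 'grip_force': 59.29, 'qpos': [0.71, 0.77, -1.11, 1.93, 0.84, 1.0, 0.68]}
linear [533.2 -80.1  86.7] spin -1.0 | now y-az 85.0 tcp [538.2  33.1  86.7] q [ 0.71  0.77 -1.11  1.93  0.84  1.    0.68] tilt z [ 0.    -0.001 -1.   ]
```

```bash
python3 -m inch '{"linear":[[0,0,0],[0,0,0],[0,0,-60],[0,0,-120],[0,0,-150]],"spin":[-87,-87,-87,-87,-87],"jaw":[-0.2,-0.2,-0.2,-0.2,-0.2]}' >/dev/null; python3 -m inch '{"linear":[[0,0,-20]],"spin":[0],"jaw":[-0.2]}'; python3 -c "
from h import *
go([*fx(54,-168,0)[:2],220],FY)"
```

```text
clock: 5.05
tool_pos: [538.8, 33.3, 256.9]
tcp_rot: [0.001, -0.411, 0.912, 0.0]
force: [0.2, 0.3, -0.4]
width: 51.5
grip_force: 0.0
linear [ 114.1 -191.9   36.9] spin -37.4 | now y-az 138.5 tcp [538.8  33.3 256.9] q [ 0.9   0.73 -1.48  1.78  0.74  1.35  1.67] tilt z [ 0.002  0.001 -1.   ]
```

```bash
python3 -m inch '{"linear":[[10,-20,0],[50,-90,0],[90,-150,0],[114,-192,0],[114,-192,0],[114,-192,0],[114,-192,0],[114,-192,0],[114,-192,0],[114,-192,0]],"spin":[142,142,142,142,142,142,142,142,142,142],"jaw":[-0.2,-0.2,-0.2,-0.2,-0.2,-0.2,-0.2,-0.2,-0.2,-0.2]}' >/dev/null; python3 -m inch '{"linear":[[0,0,0],[0,0,0],[0,0,20],[0,0,20],[0,0,20]],"spin":[37,37,37,37,37],"jaw":[-0.2,-0.2,-0.2,-0.2,-0.2]}'; python3 -c "
from h import *
go([*fx(54,-168,0)[:2],156],FY)
S=cam('side');im=S['img'][170:390,220:440];cv2.imwrite('pics/k2.png',cv2.cvtColor(cv2.resize(im,None,fx=2.6,fy=2.6),4))"
```

```text
clock: 6.92
tool_pos: [606.8, -179.4, 235.2]
tcp_rot: [0.0, 0.743, 0.67, -0.0]
force: [-0.3, 0.1, 0.3]
width: 50.9
grip_force: 0.0
linear [ 0.2  0.3 79.2] spin -1.8 | now y-az -5.9 tcp [ 606.8 -179.4  235.2] q [ 0.84  0.57 -0.86  1.58  0.46  1.2  -0.21] tilt z [ 0.    -0.001 -1.   ]
```

View pics/k2.png

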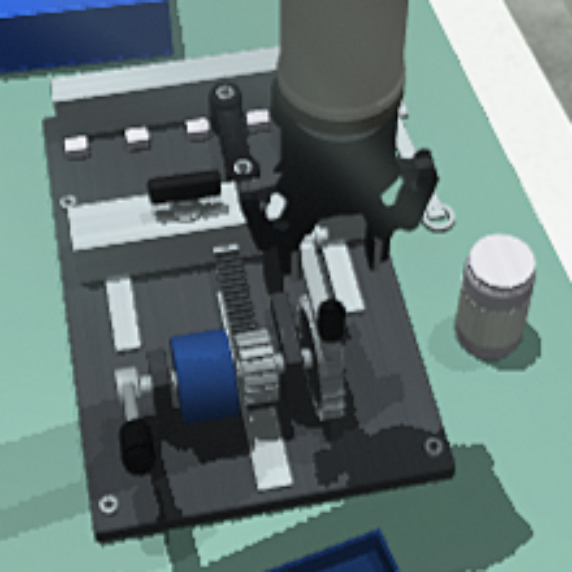

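The cross-bar now lies across the jaw (crop (185,187)), so the knob is loose. The fingers are above the pawl knob (crop (330,320)).

```bash
python3 -m inch '{"linear":[[0,0,50],[0,0,79],[0,0,79],[0,0,79],[0,0,79],[0,0,79],[0,0,79],[0,0,79]],"spin":[-2,-2,-2,-2,-2,-2,-2,-2],"jaw":[-0.2,-0.2,-0.2,1,1,1,1,1]}'
```

```text
clock: 7.98
tool_pos: [606.9, -179.2, 158.2]
tcp_rot: [0.0, 0.73, 0.683, -0.0]
force: [-5.2, 0.5, 4.4]
width: 20.2
grip_force: 58.4
```

```bash
python3 -m inch '{"linear":[[1.6,0,-5],[3.5,0,-10],[5.6,0,-15],[8,0,-20],[10.6,0,-24.5],[13.6,0,-29],[16.6,0,-33.5],[16.6,0,-33.5],[16.6,0,-33.5],[16.6,0,-33.5]],"spin":[0,0,0,0,0,0,0,0,0,0],"jaw":[1,1,1,1,1,1,1,1,1,1]}' ; python3 -m inch '{"linear":[[0,0,0],[0,0,0],[0,0,0],[0,0,0],[0,0,0],[0,0,0],[0,0,0],[0,0,0],[0,0,0],[0,0,0]],"spin":[0,0,0,0,0,0,0,0,0,0],"jaw":[1,1,1,1,1,1,1,1,1,1]}'
python3 -c "
from h import *
S=cam('side');im=S['img'][170:390,220:440];cv2.imwrite('pics/k3.png',cv2.cvtColor(cv2.resize(im,None,fx=2.6,fy=2.6),4))"
```

```text
clock: 9.22
tool_pos: [608.1, -160.6, 189.5]
tcp_rot: [-0.001, 0.73, 0.684, 0.001]
force: [0.8, 6.1, -8.9]
width: 20.1
grip_force: 59.5
clock: 10.48
tool_pos: [608.1, -160.6, 189.5]
tcp_rot: [-0.001, 0.73, 0.684, 0.001]
force: [-0.3, 6.2, -9.3]
width: 20.2
grip_force: 59.1
```

View pics/k3.png

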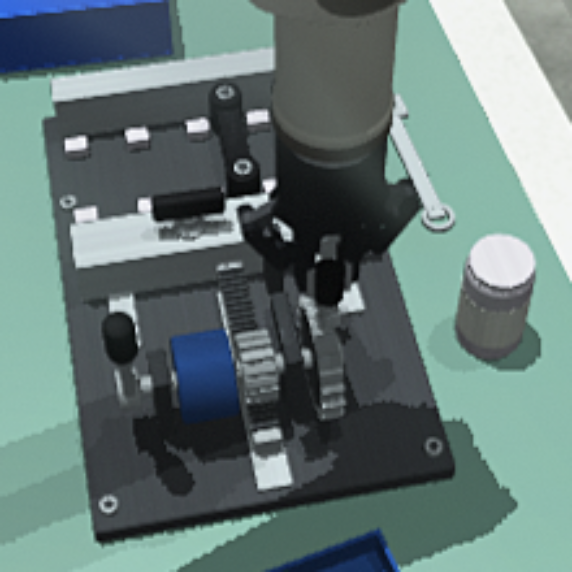

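The pawl is held up and the drum is running back, with the lever already past upright (crop (122,340)). I'll keep holding.

```bash
H='python3 -m inch'; python3 -m inch '{"linear":[[0,0,0],[0,0,0],[0,0,0],[0,0,0],[0,0,0],[0,0,0],[0,0,0],[0,0,0],[0,0,0],[0,0,0]],"spin":[0,0,0,0,0,0,0,0,0,0],"jaw":[1,1,1,1,1,1,1,1,1,1]}' >/dev/null;  python3 -m inch '{"linear":[[0,0,0],[0,0,0],[0,0,0],[0,0,0],[0,0,0],[0,0,0],[0,0,0],[0,0,0],[0,0,0],[0,0,0]],"spin":[0,0,0,0,0,0,0,0,0,0],"jaw":[1,1,1,1,1,1,1,1,1,1]}' >/dev/null; python3 -m inch '{"linear":[[0,0,0],[0,0,0],[0,0,0],[0,0,0],[0,0,0],[0,0,0],[0,0,0],[0,0,0],[0,0,0],[0,0,0]],"spin":[0,0,0,0,0,0,0,0,0,0],"jaw":[1,1,1,1,1,1,1,1,1,1]}'; python3 -c "
from h import *
S=cam('side');cv2.imwrite('pics/k4.png',cv2.cvtColor(cv2.resize(S['img'][170:390,220:440],None,fx=2.6,fy=2.6),4))
for t in (-.6,-.314,-.5): print(t,(proj(S,fx(-105,-140-114*np.sin(t),80+114*np.cos(t)))-[220,170])*2.6)"
```

```text
clock: 14.28
tool_pos: [608.1, -160.6, 189.4]
tcp_rot: [-0.001, 0.73, 0.684, 0.001]
force: [0.6, 6.0, -9.6]
width: 20.6
grip_force: 59.1
-0.6 [106.54349905 253.64771127]
-0.314 [109.32648629 272.17888502]
-0.5 [107.3089783  258.80539977]
```

View pics/k4.png

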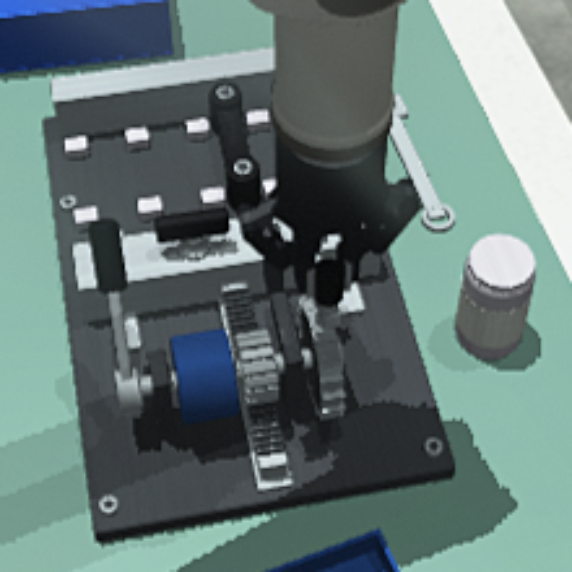

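The lever grip centre is at crop (107,254), which matches −0.60, so it is fully open. I'll lower the pawl back along the arc and release it.

```bash
python3 -m inch '{"linear":[[-3,0,5],[-6,0,9],[-9,0,14],[-11,0,19],[-13,0,23],[-15,0,28],[-16,0,31],[-16,0,31],[-16,0,31],[-16,0,31]],"spin":[0,0,0,0,0,0,0,0,0,0],"jaw":[1,1,1,1,1,1,1,1,-0.2,-0.2]}'; python3 -m inch '{"linear":[[0,0,0],[0,0,0],[0,0,-40],[0,0,-90],[0,0,-120]],"spin":[0,0,0,0,0],"jaw":[-0.2,-0.2,-0.2,-0.2,-0.2]}'
python3 -m inch '{"linear":[[60,0,0],[120,0,0],[180,0,0],[240,0,0],[240,0,0]],"spin":[0,0,0,0,0],"jaw":[-0.2,-0.2,-0.2,-0.2,-0.2]}'
python3 -c "
from h import *
S=cam('side');cv2.imwrite('pics/k5.png',cv2.cvtColor(cv2.resize(S['img'][170:390,220:440],None,fx=2.6,fy=2.6),4))
print((proj(S,fx(54,-168,172))-[220,170])*2.6)
go([*fx(30,130,0)[:2],140],FY)"
```

```text
clock: 15.58
tool_pos: [608.3, -179.1, 159.6]
tcp_rot: [0.001, 0.73, 0.683, 0.001]
force: [0.2, 0.0, -0.7]
width: 51.1
grip_force: 0.0
clock: 16.2
tool_pos: [608.1, -178.3, 281.3]
tcp_rot: [0.001, 0.73, 0.683, 0.001]
force: [1.1, 0.1, 1.1]
width: 51.3
grip_force: 0.0
clock: 16.82
tool_pos: [621.8, 69.4, 279.4]
tcp_rot: [-0.001, 0.726, 0.687, 0.002]
force: [0.2, -0.3, 0.3]
width: 51.2
grip_force: 0.0
[329.48732661 317.11979093]
linear [ 53.3 -21.2 139. ] spin 0.7 | now y-az -3.4 tcp [622.4  65.1 279. ] q [ 0.49  0.54 -0.92  1.55  0.44  1.27 -0.55] tilt z [ 0.001  0.001 -1.   ]
```

View pics/k5.png

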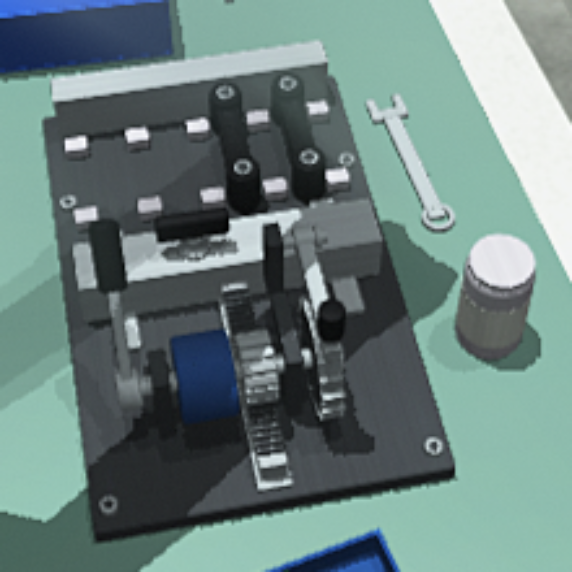

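The pawl is down (knob at crop (331,320)) and the jaw is open. Both brackets are visible, with boss tops at (225,93)/(242,167) and (288,84)/(309,157).

```bash
python3 -c "
from h import *
S=cam('side')
for a,b in [((225,93),(242,167)),((288,84),(309,157))]:
    p,r=[onz(S,x/2.6+220,y/2.6+170,70) for x,y in (a,b)]; dd=p-r; print((p+r)/2,np.hypot(*dd[:2]),np.degrees(np.arctan2(dd[1],dd[0]))-90)
print(fx(30,130,70),fx(90,130,70))
go([*fx(30,130,0)[:2],140],FY)"
```

```text
[604.10441107 116.82169116  70.        ] 95.71541044118145 -4.650836112888385
[666.48223263 111.90096207  70.        ] 95.7163572853929 -3.9636829092591768
[604.56240257 119.70868106  70.        ] [664.40734846 115.39794431  70.        ]
linear [ 56.6 -21.9 138.5] spin 0.5 | now y-az -3.7 tcp [622.8  61.9 278.5] q [ 0.5   0.54 -0.92  1.55  0.44  1.27 -0.55] tilt z [ 0. -0. -1.]
```

```bash
python3 -m inch '{"linear":[[55,-22.5,0],[55,-22.5,60],[55,-22.5,120],[55,-22.5,180],[55,-22.5,220],[55,-22.5,248],[55,-22.5,248],[55,-22.5,248]],"spin":[0.5,0.5,0.5,0.5,0.5,0.5,0.5,0.5],"jaw":[-0.2,-0.2,-0.2,-0.2,-0.2,-0.2,-0.2,-0.2]}';python3 -m inch '{"linear":[[0,0,0],[0,0,0],[0,0,0],[0,0,0],[0,0,0],[0,0,-20],[0,0,-70],[0,0,-130],[0,0,-190],[0,0,-190]],"spin":[0,0,0,0,0,0,0,0,0,0],"jaw":[1,1,1,1,1,1,1,1,1,1]}';  python3 -c "
from h import *
TA=6.27
def tr(x,y): c,s=np.cos(np.radians(TA)),np.sin(np.radians(TA)); return 505.5+c*x-s*y,-384+s*x+c*y
go([*tr(80,0),220],TA);go([*tr(0,0),220],TA)"
```

```text
clock: 17.92
tool_pos: [605.2, 116.3, 31.6]
tcp_rot: [0.0, 0.734, 0.679, 0.001]
force: [-0.6, -0.1, 0.3]
width: 51.3
grip_force: 0.0
clock: 19.18
tool_pos: [607.0, 119.2, 227.0]
tcp_rot: [0.003, 0.733, 0.68, 0.004]
force: [0.8, -0.0, -5.2]
width: 15.1
grip_force: 59.4
linear [-494.7   14.7    5.9] spin -10.5 | now y-az -4.3 tcp [607.  119.2 227. ] q [ 0.4   0.57 -0.9   1.64  0.48  1.16 -0.69] tilt z [ 0.01   0.002 -1.   ]
linear [-509.3  -63.9    5.1] spin -10.5 | now y-az -4.3 tcp [607.  119.2 227. ] q [ 0.4   0.57 -0.9   1.64  0.48  1.16 -0.69] tilt z [ 0.01   0.002 -1.   ]
```

```bash
python3 -m inch '{"linear":[[-60,2,0],[-120,4,0],[-180,6,0],[-240,8,0],[-300,9,0],[-360,11,0],[-420,13,0],[-470,14,0],[-495,15,0],[-495,15,0]],"spin":[-1,-2,-3,-4,-6,-7,-9,-10.5,-10.5,-10.5],"jaw":[1,1,1,1,1,1,1,1,1,1]}';python3 -m inch '{"linear":[[0,0,0],[0,0,40],[0,0,80],[0,0,110]],"spin":[0,0,0,0],"jaw":[1,1,1,1]}'; python3 -c "
from h import *
TA=6.27
def tr(x,y): c,s=np.cos(np.radians(TA)),np.sin(np.radians(TA)); return 505.5+c*x-s*y,-384+s*x+c*y
go([*tr(80,0),17],TA)
S=cam('side');cv2.imwrite('pics/k6.png',cv2.cvtColor(S['img'],4))"
```

```text
clock: 20.42
tool_pos: [580.2, -380.0, 218.7]
tcp_rot: [-0.001, 0.669, 0.743, -0.001]
force: [-0.1, 1.6, -4.9]
width: 15.2
grip_force: 59.3
clock: 20.92
tool_pos: [582.0, -374.4, 108.9]
tcp_rot: [-0.001, 0.666, 0.746, 0.0]
force: [0.8, -0.7, -4.1]
width: 14.9
grip_force: 59.4
linear [-1.4  3.  91.9] spin 0.1 | now y-az 6.4 tcp [ 582.  -374.4  108.9] q [ 1.04  0.81 -0.8   1.52  0.63  1.09  0.21] tilt z [-0.001  0.002 -1.   ]
```

View pics/k6.png

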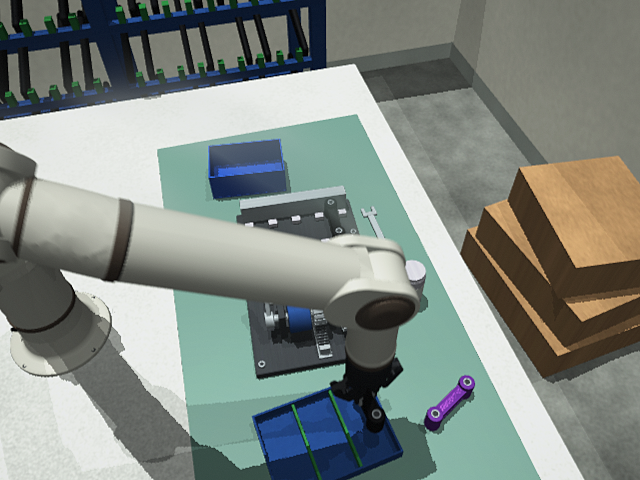

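The bracket (boss at (376,415)) is in the gripper over the right-hand compartment.

```bash
python3 -m inch '{"linear":[[-1,3,40],[-1,3,70],[-1,3,85],[-1,3,90],[-1,3,93],[-1,3,93]],"spin":[0,0,0,0,0,0],"jaw":[1,1,1,1,1,1]}'
```

```text
clock: 21.72
tool_pos: [585.8, -378.4, 18.7]
tcp_rot: [0.001, 0.668, 0.744, 0.0]
force: [-0.4, -0.4, -3.5]
width: 14.9
grip_force: 59.3
```

```bash
python3 -m inch '{"linear":[[0,0,2],[0,0,3.5],[0,0,3.5],[0,0,3.5]],"spin":[0,0,0,0],"jaw":[1,1,1,1]}';python3 -m inch '{"linear":[[0,0,0],[0,0,0],[0,0,0],[0,0,-30],[0,0,-90],[0,0,-150],[0,0,-205],[0,0,-205]],"spin":[0,0,0,0,0,0,0,0],"jaw":[0.3,0.3,0.3,0.3,0.3,0.3,0.3,0.3]}'; python3 -c "
from h import *
go([*fx(90,130,0)[:2],220],FY)
T=cam('top');cv2.imwrite('pics/k7.png',cv2.cvtColor(T['img'],4))"
```

```text
clock: 22.22
tool_pos: [585.7, -378.6, 16.0]
tcp_rot: [0.001, 0.668, 0.744, -0.0]
force: [-3.8, 1.6, 5.1]
width: 14.7
grip_force: 60.8
clock: 23.22
tool_pos: [588.5, -378.9, 225.4]
tcp_rot: [0.005, 0.668, 0.744, 0.001]
force: [0.6, -0.3, -0.9]
width: 30.0
grip_force: 0.0
linear [483.2 128.9   3.7] spin 10.3 | now y-az 6.2 tcp [ 588.5 -378.9  225.4] q [ 1.07  0.71 -0.86  1.42  0.55  1.26  0.27] tilt z [ 0.009 -0.005 -1.   ]
```

View pics/k7.png

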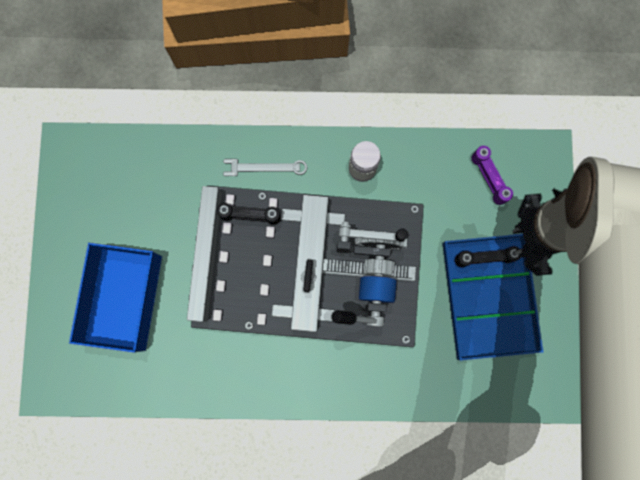

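The first bracket lies in the upper compartment at (490,256), clear of the divider. The second is still at its nest, with bosses at (224,210) and (273,214).

```bash
python3 -m inch '{"linear":[[60,16,0],[120,32,0],[180,48,0],[240,64,0],[300,80,0],[360,96,0],[420,112,0],[470,126,0],[483,129,0],[483,129,0]],"spin":[1,2,3,4,6,7,9,10,10.3,10.3],"jaw":[-0.2,-0.2,-0.2,-0.2,-0.2,-0.2,-0.2,-0.2,-0.2,-0.2]}' ; python3 -m inch '{"linear":[[0,0,0],[0,0,40],[0,0,80],[0,0,120]],"spin":[0,0,0,0],"jaw":[-0.2,-0.2,-0.2,-0.2]}'; python3 -c "
from h import *
go([664.8,114.5,29],FY)"
```

```text
clock: 24.52
tool_pos: [660.3, 116.7, 217.4]
tcp_rot: [-0.001, 0.731, 0.682, -0.001]
force: [-0.3, -1.3, 0.6]
width: 51.3
grip_force: 0.0
clock: 25.02
tool_pos: [661.6, 112.2, 97.7]
tcp_rot: [0.001, 0.733, 0.68, -0.0]
force: [-0.2, 0.4, 0.9]
width: 51.2
grip_force: 0.0
linear [ 2.6  2.9 68.7] spin -0.2 | now y-az -4.3 tcp [661.6 112.2  97.7] q [ 0.31  0.79 -0.78  1.58  0.62  1.03 -0.73] tilt z [ 0.    -0.002 -1.   ]
```

```bash
python3 -m inch '{"linear":[[2.5,3,35],[2.5,3,68],[2.5,3,68],[2.5,3,68],[2.5,3,68],[2.5,3,68],[2.5,3,68],[2.5,3,68],[2.5,3,68]],"spin":[0,0,0,0,0,0,0,0,0],"jaw":[-0.2,-0.2,-0.2,-0.2,1,1,1,1,1]}';python3 -m inch '{"linear":[[0,0,-20],[0,0,-70],[0,0,-130],[0,0,-190],[0,0,-190]],"spin":[0,0,0,0,0],"jaw":[1,1,1,1,1]}';  python3 -c "
from h import *
TA=6.27
def tr(x,y): c,s=np.cos(np.radians(TA)),np.sin(np.radians(TA)); return 505.5+c*x-s*y,-384+s*x+c*y
go([*tr(0,0),220],TA)"
```

```text
clock: 26.15
tool_pos: [665.5, 118.3, 32.7]
tcp_rot: [0.001, 0.732, 0.681, 0.001]
force: [-0.0, -1.1, 7.5]
width: 14.8
grip_force: 59.9
clock: 26.78
tool_pos: [667.2, 120.4, 228.4]
tcp_rot: [0.003, 0.732, 0.682, 0.005]
force: [-0.1, -0.0, -3.3]
width: 14.9
grip_force: 59.2
linear [-514.6 -125.6    5.4] spin -10.3 | now y-az -4.1 tcp [667.2 120.4 228.4] q [ 0.34  0.66 -0.86  1.48  0.52  1.23 -0.66] tilt z [ 0.011  0.002 -1.   ]
```

```bash
python3 -m inch '{"linear":[[-58,-14,0],[-116,-28,0],[-174,-42,0],[-232,-56,0],[-290,-70,0],[-348,-84,0],[-406,-98,0],[-460,-112,0],[-514,-125,0],[-514,-125,0]],"spin":[-1,-2,-3,-4,-6,-7,-9,-10.3,-10.3,-10.3],"jaw":[1,1,1,1,1,1,1,1,1,1]}';python3 -m inch '{"linear":[[0,0,0],[0,0,40],[0,0,80],[0,0,110]],"spin":[0,0,0,0],"jaw":[1,1,1,1]}'; python3 -c "
from h import *
TA=6.27
def tr(x,y): c,s=np.cos(np.radians(TA)),np.sin(np.radians(TA)); return 505.5+c*x-s*y,-384+s*x+c*y
go([*tr(0,2),18.5],TA)"
```

```text
clock: 28.02
tool_pos: [498.0, -392.4, 218.9]
tcp_rot: [-0.001, 0.672, 0.741, -0.002]
force: [-0.4, 0.9, -3.6]
width: 15.2
grip_force: 59.4
clock: 28.52
tool_pos: [503.0, -382.7, 109.2]
tcp_rot: [-0.001, 0.666, 0.746, 0.0]
force: [-0.0, -0.1, -3.6]
width: 15.2
grip_force: 59.4
linear [ 0.2  2.4 90.7] spin 0.1 | now y-az 6.4 tcp [ 503.  -382.7  109.2] q [ 1.17  0.72 -0.81  1.68  0.6   1.01  0.26] tilt z [-0.001  0.002 -1.   ]
```

```bash
python3 -m inch '{"linear":[[0,2.5,40],[0,2.5,70],[0,2.5,82],[0,2.5,88],[0,2.5,90.5],[0,2.5,90.5],[0,2.5,90.5]],"spin":[0,0,0,0,0,0,0],"jaw":[1,1,1,1,1,1,1]}'
```

```text
clock: 29.4
tool_pos: [505.9, -385.7, 21.5]
tcp_rot: [0.001, 0.668, 0.744, 0.0]
force: [0.5, 0.3, -3.1]
width: 14.9
grip_force: 59.3
```

```bash
python3 -m inch '{"linear":[[0,0,2],[0,0,4],[0,0,5],[0,0,5],[0,0,5]],"spin":[0,0,0,0,0],"jaw":[1,1,1,1,1]}';python3 -m inch '{"linear":[[0,0,0],[0,0,0],[0,0,0],[0,0,-30],[0,0,-90],[0,0,-150],[0,0,-220],[0,0,-230]],"spin":[0,0,0,0,0,0,0,0],"jaw":[0.3,0.3,0.3,0.3,0.3,0.3,0.3,0.3]}'
```

```text
clock: 30.02
tool_pos: [505.5, -385.5, 16.7]
tcp_rot: [0.0, 0.668, 0.744, -0.0]
force: [-3.0, 1.5, 6.8]
width: 15.0
grip_force: 60.8
clock: 31.02
tool_pos: [507.8, -385.9, 250.6]
tcp_rot: [0.004, 0.668, 0.744, 0.0]
force: [0.3, 0.2, 0.3]
width: 30.4
grip_force: 0.0
```

```bash
python3 -c "
from h import *
go([*fx(-105,-75.6,0)[:2],240],FY)"
```

```text
linear [314.1 -18.8   8.9] spin 10.3 | now y-az 6.2 tcp [ 507.8 -385.9  250.6] q [ 1.23  0.58 -0.91  1.56  0.48  1.23  0.35] tilt z [ 0.006 -0.004 -1.   ]
```

```bash
python3 -m inch '{"linear":[[55,-3,0],[110,-6,0],[165,-10,0],[220,-13,0],[275,-17,0],[314,-19,0],[314,-19,0],[314,-19,0]],"spin":[2,4,6,8,10.3,10.3,10.3,10.3],"jaw":[-0.2,-0.2,-0.2,-0.2,-0.2,-0.2,-0.2,-0.2]}'; python3 -c "
from h import *
go([*fx(-105,-75.6,0)[:2],155],FY)
T=cam('top'); save(T,'t2.png'); S=cam('side'); 
a=cv2.resize(T['img'][180:365,180:555],None,fx=1.6,fy=1.6);b=cv2.resize(S['img'][170:480,220:480],(248,296))
cv2.imwrite('pics/k8.png',cv2.cvtColor(np.hstack([a[:296],b[:a.shape[0]][:296]]) if a.shape[0]>=296 else a,4))"
```

```text
clock: 32.02
tool_pos: [452.4, -75.8, 245.2]
tcp_rot: [-0.0, 0.732, 0.681, -0.0]
force: [0.2, -0.8, -0.1]
width: 51.5
grip_force: 0.0
linear [ 0.4  2.7 90.2] spin 0.0 | now y-az -4.1 tcp [452.4 -75.8 245.2] q [ 1.06  0.24 -1.07  1.98  0.24  1.06 -0.19] tilt z [-0. -0. -1.]
```

View pics/k8.png

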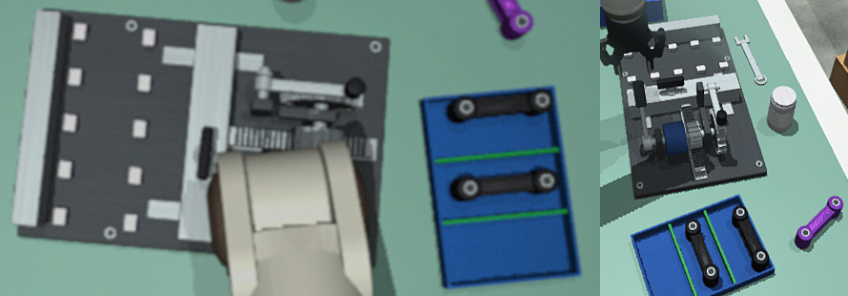

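Both brackets are in the tray, but the first one has shifted towards the outer wall since k7 (boss rows 253/258 then, 242/247 now). I'll check whether it still lies flat on the floor.

```bash
python3 - <<'E'
from h import *
T,S=cam('top'),cam('side')
def circ(d,box,f,nm):
    u,v,w,h=box; c=cv2.resize(np.ascontiguousarray(d['img'])[v:v+h,u:u+w],None,fx=f,fy=f,interpolation=2); return c
a=circ(T,(445,225,110,140),3.5,'t'); b=circ(S,(330,365,90,120),4.0833,'s')
a=a[:490]; b=cv2.resize(b,(367,490))
cv2.imwrite('pics/k9.png',cv2.cvtColor(np.hstack([a,b]),4)); print(a.shape,b.shape)
def tl(P): c,s=np.cos(np.radians(6.27)),np.sin(np.radians(6.27)); x,y=P[0]-505.5,P[1]+384; return np.round([c*x+s*y,-s*x+c*y],1)
for p in [(518.8,242.5),(469.4,246.9)]: print(tl(onz(T,*p,54)))
E
```

```text
(490, 385, 3) (490, 367, 3)
[101.  -61.8]
[101.6  39. ]
```

View pics/k9.png

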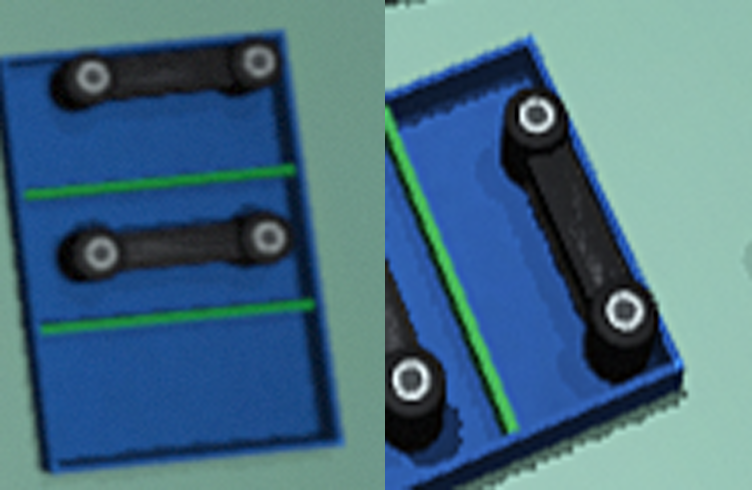

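The first bracket was knocked to tray x≈101 mm. It is still flat, lengthwise and inside its compartment, with the same apparent boss spacing as the other one, so I'll leave it. Next is the lever.

```bash
python3 -m inch '{"linear":[[0,3,50],[0,3,90],[0,3,90],[0,3,90],[0,3,90],[0,3,90],[0,3,90],[0,3,90]],"spin":[0,0,0,0,0,0,0,0],"jaw":[-0.2,-0.2,-0.2,1,1,1,1,1]}'
```

```text
clock: 33.22
tool_pos: [455.0, -75.4, 157.1]
tcp_rot: [0.0, 0.732, 0.681, -0.001]
force: [-5.8, 0.9, 4.0]
width: 22.5
grip_force: 58.4
```

```bash
python3 -m inch '{"linear":[[-4.8,0,-3.1],[-9.7,0,-6],[-14.8,0,-8.5],[-20,0,-10.9],[-25.3,0,-13],[-30.7,0,-14.8],[-36.2,0,-16.3],[-41.7,0,-17.6],[-47.3,0,-18.6],[-53,0,-19.3]],"spin":[0,0,0,0,0,0,0,0,0,0],"jaw":[1,1,1,1,1,1,1,1,1,1]}'; python3 -m inch '{"linear":[[-5.7,0,-0.5],[-11.4,0,-0.6],[-17.1,0,-0.5],[-22.7,0,0],[-28.4,0,0.7],[-31.8,0,1.2],[-31.8,0,1.2],[-31.8,0,1.2]],"spin":[0,0,0,0,0,0,0,0],"jaw":[1,1,1,1,1,1,1,1]}'; python3 -c "
from h import *
st(); S=cam('side');cv2.imwrite('pics/k10.png',cv2.cvtColor(cv2.resize(S['img'][170:390,220:440],None,fx=2.6,fy=2.6),4))
for t in (0,.1,.2): print(t,(proj(S,fx(-105,-140-114*np.sin(t),80+114*np.cos(t)))-[220,170])*2.6)"
```

```text
clock: 34.48
tool_pos: [451.4, -124.2, 175.2]
tcp_rot: [-0.002, 0.731, 0.682, 0.002]
force: [-0.4, 9.5, -8.5]
width: 22.4
grip_force: 59.6
clock: 35.48
tool_pos: [449.7, -159.9, 173.8]
tcp_rot: [0.0, 0.732, 0.681, 0.0]
force: [0.9, 0.1, -0.2]
width: 0.1
grip_force: 0.0
{'clock': 35.48, 'tool_pos': [449.71, -159.94, 173.79], 'force': [0.93, 0.07, -0.21], 'width': 0.12, 'grip_force': 0.0, 'qpos': [1.1, 0.39, -0.97, 2.02, 0.4, 0.94, -0.15]}
0 [114.35618177 305.04175453]
0.1 [116.32771689 317.83346549]
0.2 [118.44354055 331.52444007]
```

View pics/k10.png

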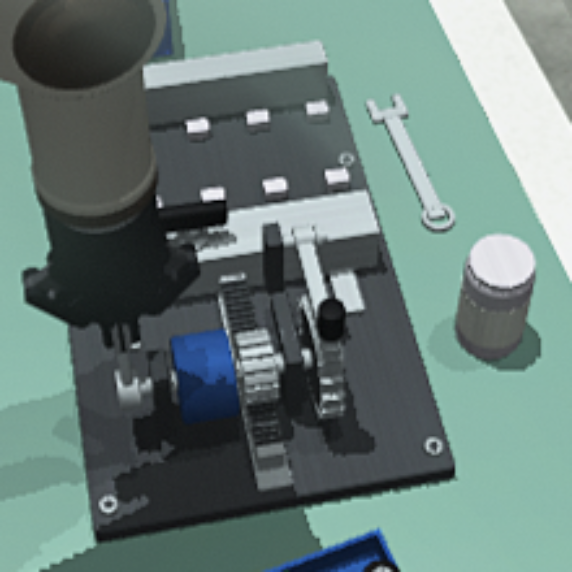

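The grip slackened (width 0), the fingers are shut at y≈−160 and the lever slipped back. I'll lift clear and find the lever again.

```bash
python3 -m inch '{"linear":[[0,0,-40],[0,0,-90],[0,0,-100],[-60,0,-100],[-120,0,-100],[-150,0,-100],[-150,0,-100]],"spin":[0,0,0,0,0,0,0],"jaw":[1,1,1,-0.2,-0.2,-0.2,-0.2]}'; cat > lev.py <<'E'
from h import *
def lev():
    for n in('top','side'):
        d=cam(n); g=cv2.GaussianBlur(cv2.cvtColor(np.ascontiguousarray(d['img']),cv2.COLOR_RGB2GRAY),(3,3),0); r=[]
        for t in np.arange(-.65,.35,.05):
            v=[g[tuple(np.round(proj(d,fx(-105+o,-140-k*np.sin(t),80+k*np.cos(t)))).astype(int)[::-1])] for k in np.arange(92,139,6) for o in(-6,0,6)]
            r.append((round(float(t),2),int(np.mean(v))))
        print(n,r)
lev()
E
python3 lev.py
```

```text
clock: 36.4
tool_pos: [437.8, -311.6, 272.5]
tcp_rot: [-0.001, 0.733, 0.68, 0.0]
force: [-0.3, 0.5, -0.3]
width: 51.3
grip_force: 0.0
top [(-0.65, 88), (-0.6, 70), (-0.55, 62), (-0.5, 53), (-0.45, 44), (-0.4, 34), (-0.35, 34), (-0.3, 28), (-0.25, 12), (-0.2, 27), (-0.15, 83), (-0.1, 99), (-0.05, 116), (0.0, 131), (0.05, 85), (0.1, 77), (0.15, 79), (0.2, 79), (0.25, 79), (0.3, 79)]
side [(-0.65, 80), (-0.6, 80), (-0.55, 80), (-0.5, 80), (-0.45, 80), (-0.4, 80), (-0.35, 79), (-0.3, 79), (-0.25, 79), (-0.2, 79), (-0.15, 80), (-0.1, 81), (-0.05, 81), (0.0, 76), (0.05, 69), (0.1, 61), (0.15, 51), (0.2, 35), (0.25, 30), (0.3, 22)]
```

```bash
python3 -m inch '{"linear":[[60,0,0],[120,0,0],[180,0,0],[205,0,0],[205,0,0],[205,0,0]],"spin":[0,0,0,0,0,0],"jaw":[-0.2,-0.2,-0.2,-0.2,-0.2,-0.2]}'; python3 -c "
from h import *
t=-.3
go([*fx(-105,-140-114*np.sin(t),0)[:2],80+114*np.cos(t)-19],FY)"
```

```text
clock: 37.25
tool_pos: [453.2, -105.2, 273.6]
tcp_rot: [0.0, 0.732, 0.682, -0.0]
force: [-0.8, -0.6, 0.2]
width: 51.2
grip_force: 0.0
linear [ -1.   -0.2 103.7] spin 0.1 | now y-az -4.0 tcp [ 453.2 -105.2  273.6] q [ 1.15  0.22 -1.1   1.93  0.22  1.12 -0.1 ] tilt z [-0.    -0.001 -1.   ]
```

```bash
python3 -m inch '{"linear":[[-1,0,50],[-1,0,104],[-1,0,104],[-1,0,104],[-1,0,104],[-1,0,104],[-1,0,104],[-1,0,104]],"spin":[0,0,0,0,0,0,0,0],"jaw":[-0.2,-0.2,-0.2,1,1,1,1,1]}'; python3 -m inch '{"linear":[[-7,0,-2],[-12.6,0,-3.3],[-18.2,0,-4.3],[-23.8,0,-5],[-29.5,0,-5.4],[-35.2,0,-5.6],[-40.9,0,-5.4],[-46.6,0,-5],[-52.3,0,-4.3],[-55.6,0,-3.8]],"spin":[0,0,0,0,0,0,0,0,0,0],"jaw":[1,1,1,1,1,1,1,1,1,1]}';  python3 -m inch '{"linear":[[0,0,0],[0,0,0]],"spin":[0,0],"jaw":[1,1]}'
python3 -c "
from h import *
o=robot.get_obs(); p=np.array(o['tool_pos']); e=fx(0,1,0)[:2]-FO; y=(p[:2]-FO)@e; print('theta',np.arctan2(-(y+140),p[2]+19-80))"
```

```text
clock: 38.25
tool_pos: [452.7, -106.4, 171.5]
tcp_rot: [0.0, 0.732, 0.681, -0.001]
force: [-6.8, 1.2, 4.7]
width: 22.9
grip_force: 58.4
clock: 39.5
tool_pos: [448.9, -158.2, 174.8]
tcp_rot: [-0.002, 0.732, 0.682, 0.001]
force: [-4.7, 10.9, 3.3]
width: 22.5
grip_force: 60.2
clock: 39.75
tool_pos: [448.9, -158.5, 174.8]
tcp_rot: [-0.001, 0.732, 0.682, 0.001]
force: [-3.1, 9.2, 0.2]
width: 22.4
grip_force: 60.4
theta 0.1623619605024876
```

```bash
python3 -m inch '{"linear":[[0,0,0],[0,0,0],[0,0,0],[0,0,0],[0,0,0],[0,0,0],[0,0,-40],[0,0,-80],[-60,0,-90],[-120,0,-90]],"spin":[0,0,0,0,0,0,0,0,0,0],"jaw":[-0.2,-0.2,-0.2,-0.2,-0.2,-0.2,-0.2,-0.2,-0.2,-0.2]}'; python3 lev.py; python3 -c "
from h import *
T=cam('top');g=cv2.cvtColor(np.ascontiguousarray(T['img']),cv2.COLOR_RGB2HSV)[...,2]
c=proj(T,fx(-30,12.2,105));print('pred',c)
x,y=np.round(c).astype(int); m=(g[y-30:y+30,x-35:x+35]<45).astype(np.uint8)
n,l,s,cc=cv2.connectedComponentsWithStats(m)
for i in range(1,n):
  if s[i,4]>40: print(s[i],cc[i]+[x-35,y-30],onz(T,*(cc[i]+[x-35,y-30]),110))
print(fx(-30,12.2,105))"
```

```text
clock: 41.0
tool_pos: [441.8, -282.8, 265.2]
tcp_rot: [0.002, 0.731, 0.682, -0.0]
force: [0.3, 0.5, -0.3]
width: 51.1
grip_force: 0.0
top [(-0.65, 94), (-0.6, 79), (-0.55, 79), (-0.5, 79), (-0.45, 79), (-0.4, 79), (-0.35, 76), (-0.3, 71), (-0.25, 71), (-0.2, 94), (-0.15, 97), (-0.1, 47), (-0.05, 33), (0.0, 43), (0.05, 37), (0.1, 45), (0.15, 61), (0.2, 68), (0.25, 67), (0.3, 67)]
side [(-0.65, 80), (-0.6, 80), (-0.55, 80), (-0.5, 80), (-0.45, 81), (-0.4, 82), (-0.35, 82), (-0.3, 82), (-0.25, 80), (-0.2, 77), (-0.15, 72), (-0.1, 67), (-0.05, 63), (0.0, 55), (0.05, 42), (0.1, 32), (0.15, 29), (0.2, 22), (0.25, 20), (0.3, 19)]
pred [299.91484316 274.84114356]
[ 31  15   8  31 153] [299.62745098 274.33333333] [536.79312133   6.94450931 110.        ]
[536.25404353   6.52384071 105.        ]
```

Drum 0 is confirmed: the knob is exactly where predicted and the lever is upright. Now I'll tighten the clamp knob.

```bash
python3 -c "
from h import *
go([536.5,7,200],86.5)"
```

```text
linear [298.9  73.7  62.9] spin 89.0 | now y-az -4.5 tcp [ 439.5 -285.2  262.8] q [ 1.34  0.36 -1.    1.82  0.33  1.15  0.15] tilt z [-0.     0.001 -1.   ]
```

```bash
python3 -m inch '{"linear":[[60,15,0],[120,30,0],[180,45,0],[240,60,0],[299,74,0],[299,74,0],[299,74,0],[299,74,0],[299,74,0],[299,74,0]],"spin":[-10,-20,-30,-40,-50,-60,-70,-80,-90,-91],"jaw":[-0.2,-0.2,-0.2,-0.2,-0.2,-0.2,-0.2,-0.2,-0.2,-0.2]}'; python3 -c "
from h import *
go([536.5,7,150],86.5);go([536.5,7,86.5],86.5)"
```

```text
clock: 42.4
tool_pos: [535.5, 12.9, 263.2]
tcp_rot: [-0.0, 0.026, 1.0, 0.001]
force: [0.6, 0.0, -0.3]
width: 51.1
grip_force: 0.0
linear [ -1.4  -6.  113.2] spin 0.5 | now y-az 87.0 tcp [535.5  12.9 263.2] q [ 0.92  0.6  -1.37  1.79  0.62  1.28  0.91] tilt z [-0.001  0.001 -1.   ]
linear [ -1.5  -6.1 176.7] spin 0.5 | now y-az 87.0 tcp [535.5  12.9 263.2] q [ 0.92  0.6  -1.37  1.79  0.62  1.28  0.91] tilt z [-0.001  0.001 -1.   ]
```

```bash
python3 -m inch '{"linear":[[-1.5,-6,55],[-1.5,-6,115],[-1.5,-6,150],[-1.5,-6,176],[-1.5,-6,176],[-1.5,-6,176],[-1.5,-6,176]],"spin":[0,0,0,0,0,0,0],"jaw":[-0.2,-0.2,-0.2,-0.2,-0.2,-0.2,-0.2]}'; python3 -m inch '{"linear":[[0,0,0],[0,0,0],[0,0,0],[0,0,0],[0,0,0]],"spin":[0,0,0,0,0],"jaw":[1,1,1,1,1]}'
```

```text
clock: 43.28
tool_pos: [538.2, 5.9, 88.9]
tcp_rot: [0.001, 0.027, 1.0, -0.0]
force: [-0.0, 0.0, 0.3]
width: 51.3
grip_force: 0.0
clock: 43.9
tool_pos: [537.6, 6.6, 88.2]
tcp_rot: [0.001, 0.027, 1.0, 0.001]
force: [-1.4, 1.6, 6.3]
width: 13.9
grip_force: 58.4
```

```bash
python3 -m inch '{"linear":[[0,0,0],[0,0,0],[0,0,0],[0,0,0],[0,0,0],[0,0,0],[0,0,0],[0,0,0],[0,0,0],[0,0,0]],"spin":[10,20,30,40,50,60,70,80,86,86],"jaw":[1,1,1,1,1,1,1,1,1,1]}'; python3 -c "
from h import *
go([0,0,0],FY);print(robot.get_obs()['wrist_torque'])"
```

```text
clock: 45.15
tool_pos: [536.3, 5.4, 88.1]
tcp_rot: [0.0, 0.702, 0.712, -0.001]
force: [-5.4, -0.9, 10.8]
width: 13.2
grip_force: 61.1
linear [   3.  -536.2   88.9] spin 5.0 | now y-az 0.9 tcp [536.3   5.4  88.1] q [ 0.58  0.61 -0.82  1.94  0.59  0.85 -0.54] tilt z [-0.001 -0.002 -1.   ]
[ 0.00762764  1.05089791 -0.01868433]
```

Five degrees remain, so I'll turn with a little overshoot and watch the torque.

```bash
python3 -m inch '{"linear":[[0,0,0],[0,0,0],[0,0,0],[0,0,0],[0,0,0]],"spin":[4,8,8,8,8],"jaw":[1,1,1,1,1]}'; python3 -c "
from h import *
go([0,0,0],FY);print(robot.get_obs()['wrist_torque'])"
```

```text
clock: 45.78
tool_pos: [536.2, 5.4, 88.2]
tcp_rot: [0.0, 0.749, 0.663, -0.001]
force: [-5.7, -0.9, 11.2]
width: 13.1
grip_force: 75.1
linear [ -69.9 -531.5   89. ] spin -2.8 | now y-az -6.9 tcp [536.2   5.4  88.2] q [ 0.55  0.59 -0.79  1.94  0.56  0.84 -0.66] tilt z [-0.002 -0.002 -1.   ]
[-0.1230259   1.14101452  0.86400535]
```

The stop is reached (0.86 N·m, angle past 0). I'll release, lift and back away.

```bash
python3 -m inch '{"linear":[[0,0,0],[0,0,0],[0,0,0],[0,0,-50],[0,0,-110],[0,0,-170],[-20,-60,-170],[-20,-120,-170],[-20,-170,-170],[-20,-170,-170]],"spin":[0,0,0,0,0,0,0,0,0,0],"jaw":[-0.2,-0.2,-0.2,-0.2,-0.2,-0.2,-0.2,-0.2,-0.2,-0.2]}'; python3 - <<'E'
from h import *
T,S=cam('top'),cam('side')
for t in (-.1,0,.1): print(t,(proj(S,fx(-105,-140-114*np.sin(t),80+114*np.cos(t)))-[220,170])*2.2)
a=cv2.resize(S['img'][170:430,220:440],None,fx=2.2,fy=2.2)
b=cv2.resize(T['img'][180:365,190:310],None,fx=2.5,fy=2.5); b=np.pad(b,((0,a.shape[0]-b.shape[0]),(0,0),(0,0)))
cv2.imwrite('pics/k11.png',cv2.cvtColor(np.hstack([a,b]),4))
E
```

```text
clock: 47.02
tool_pos: [362.9, 5.8, 257.5]
tcp_rot: [0.004, 0.75, 0.661, -0.003]
force: [1.2, -1.8, -0.1]
width: 51.3
grip_force: 0.0
-0.1 [ 95.23523532 248.16966911]
0 [ 96.76292303 258.11225383]
0.1 [ 98.43114506 268.93600926]
```

View pics/k11.png

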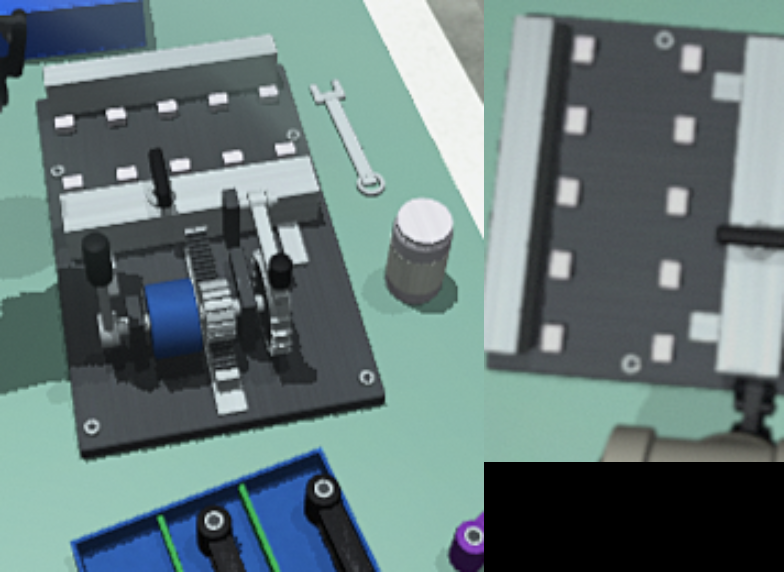

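The lever is upright (97,258), the knob bar lies along fixture y at (160,178), and the pawl is down. The brackets are in the tray and the robot is clear.

```bash
python3 -c "
from h import *
print(robot.hand_in())"
```

```text
the job is handed in; nothing more can be done
None
```

The changeover is complete and handed in at about 47 s on the robot's clock: jaw run fully open, both brackets in the outgoing tray (one was knocked against its compartment's outer wall but still lies flat), lever upright on the pawl after a second wind because the grip slackened, and clamp knob tight at its stop.

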